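# Clear the glass lid and hold the figure case open

## Robot

A 6-joint arm with a two-finger parallel gripper is mounted at the origin on the work surface. World frame = base frame: x ahead of the robot, y to its left, z up, the work surface at z = 0. Lengths are in m, angles in rad, forces in N, time in s.
With the tool pointing down it reaches from about 0.35 to 0.775 m from the base axis. Payload 7.3 kg.
Tool frame: the origin (TCP) lies midway between the tips of the shut fingers; the grasp point (between the pads) lies 19 mm behind it; z points along the fingers, y is the line along which they close (so a half turn about z gives the same grasp; the last joint's range is limited). The gripper opens to 92 mm and grips with 3 to 60 N. Pads are 19 mm wide; open, the fingers measure 130 mm over their backs; the gripper's body (75 mm by 190 mm) begins 47 mm behind the grasp point.
Start: joints at [1.039, 0.342, 1.524, -0, 1.275, -0.146], TCP at [0.198, 0.486, 0.227] pointing down, gripper open.
Joint ranges: [-2.53, 2.53], [-0.77, 2.02], [0.04, 2.7], [-1, 4.14], [0.28, 2.66], [-3.11, 3.11]. Speed limits (rad/s): [2.57, 2.57, 3.14, 3.14, 3.14, 3.14].

## Interface

Orientations are given as [roll, pitch, yaw] about the fixed x, y, z axes, in that order (R = Rz(yaw) Ry(pitch) Rx(roll)).
In Python, from cell import robot, read_camera, camera_params, nets gives the robot as it stands. The module is installed in compiled form; this text tells all that it offers.
- The arm moves only by the tool step_arm, never from a script. Its argument "steps" is a list of rows, each an object of numbers: "x", "y", "z": the shift along the tool's x, y, z as a fraction of full scale; "rx", "ry", "rz": the turn, a rotation vector about the tool's x, y, z as a fraction of full scale; "claw": the opening, from -1 (shut) to 1 (fully open). In form: [{"x": .., "y": .., "z": .., "rx": .., "ry": .., "rz": .., "claw": ..}, ...]. A call has 1 to 12 rows; each row is the pose to reach, as a shift and turn from the pose commanded when the call began, along the tool's axes at that moment; what a row does not reach only later rows make up. Full scale, the value 1, is 750 mm for a shift and pi/4 rad for a turn. A row lasts 1/12 s, in which the tool goes at most 41.7 mm and 7.16 degrees, less where a joint would pass 70% of its speed; a pose out of reach is approached as far as the arm can. A call with a number of a shift or a turn outside -1 to 1 is refused whole. A call with a gripper value outside its range is refused whole. The fingers move at their own pace and stop on an object; "squeeze" is the grip in N (left out, the last holds). Time passes only in rows, so rows that repeat a pose let the fingers close. It gives the time, the measured TCP pose, the force, the opening and the grip force at its end, in the units of the state.
- robot.observe(): the state, without advancing time (a new reading comes with each control period).
- read_camera(name): name is "side" or "top" or "wrist"; returns (picture, depth): 400x640x3 uint8, blue, green, red; 400x640 float32, m along the optical axis (not along the pixel's ray), 0 where there is no reading.
- camera_params(name): a dict with "fx", "fy", "cx", "cy" (pixels), "R" (3x3) and "t" (3): a world point X has camera coordinates R X + t; the wrist camera has in their place "hand_eye" (4x4, takes a point from camera to tool coordinates, whose origin is the TCP and whose axes are the flange's). Camera axes: x right, y down, z forward; pixel columns grow to the right and rows downward; lengths in m; the calibration is good to about 2 mm. A picture is of the moment at which its call begins: read the wrist's pose just before it. camera_params takes no time and is no camera call.
- robot.hand_in(): hands the job in; it is judged then, once.
Trained networks look in the newest picture that a camera, given by its name, has taken for a name from the list of things; names that differ only in an ending like _2 or _b are one class to them, and where a whole thing is asked for, a point or a joint stands for the part that bears it (a point fixed in the world has none). Each returns a list of dicts, best first, with "conf" (0 to 1); they miss things now and then, are a little off and sometimes report something else, mostly with a low value. They report only what shows in the picture. A call takes as long as a camera call. They do not tell look-alikes from the thing itself.
- nets.masks_of(camera, query): "region" (400x640 bool, what is visible of it) and "box" ([left, top, right, bottom] in pixels, round what is visible of it).
- nets.landmark_of(camera, query): "pixel" ([row, column] in pixels: a listed point, or the origin of a listed thing).
The state is a dict: "time": time; "qpos": joint angles; "qvel": joint speeds; "joint_efforts": joint torques, N m; "tool_pos": TCP position; "tool_rot": TCP orientation; "contact_force": force on the tool from outside, world axes, zero at the start; "torque": the same for the moment, N m; "opening": finger opening in m; "grip_force": force on a finger pad.
Only numpy, scipy, OpenCV 4.12 (cv2) and the standard library are available. Lean on these libraries where they do the work, as an engineer would, in place of code of your own. Each camera call takes 0.05 s, during which the arm holds its last target. There are 200 camera calls.

## Task

Take the white dropper bottle off the glass lid of the figure case, stand it in the empty hole of the paint rack and let go of it. Then raise the lid and hold it open at 55 degrees so that I can take the knights out with both hands: it has no stay and drops shut by itself, so finish with your fingers still holding it there. Do not let the lid or the bottle fall, and leave the other bottles, the figures, the painting handle and the mug as they stand.

Things in the scene. Friction and masses are not known exactly. Their poses are not given: they have to be found in the camera images.
- bottle: white dropper bottle with a red band and white cap, standing upright on the glass lid: body 30 mm across and 56 mm tall, then a 21 mm cap and a 9 mm nozzle to 92 mm, about 45 g. Origin at the centre of its underside, z up the bottle.
- case: fixed wooden figure case with a glazed lid, 220 mm (x) by 300 mm (y), tray 75 mm tall, open inside. Origin at the centre of its underside, on the table; x points from the side with the lid's bar pull to the hinge side, y along the hinge, z up. The closed lid's top is 91 mm above the table.
- glass_lid (a joint): opening angle of the case's lid in rad: 0 closed, grows as the pull side rises; hinge stop at 1.4. 55 degrees is 0.96. The lid is a wooden frame 220 by 300 mm, 16 mm thick, glazed flush with its top, about 0.6 kg; the hinge is free, with no spring or stay, so the lid falls shut from any angle.
- lid_pull (a point): middle of the brass bar pull on top of the lid, moves with the lid. The bar is round, 10 mm thick, runs along the case's y, is held by two posts 96 mm apart, and its axis stands 35 mm above the lid's top and 14 mm in from the lid's free edge. With the lid closed it is 96 mm from the case's origin on its -x side, 126 mm above the table.
- lid_hinge (a point): middle of the lid's hinge line, on the case's far upper edge 75 mm above the table; the hinge axis runs along the case's y. The bar's axis is 206 mm from it along the lid and 51 mm above the lid's underside plane, in which the hinge lies.
- rack: fixed plywood paint rack, 64 mm (x) by 216 mm (y) by 28 mm tall, with a row of four round holes along its y, 50 mm apart, each 34 mm across and 22 mm deep; three hold bottles. Origin at the centre of its underside, z up.
- free_hole (a point): centre of the floor of the rack's empty hole, 6 mm above the table, 22 mm below the rack's top, 25 mm from the rack's origin along +y; neighbours 50 mm to either side hold bottles. x across the rack, y along the row, z up.
- paint_yellow: loose yellow-labelled dropper bottle with a black cap, same shape and size as the white one, standing in its hole of the rack. Origin under its centre, z up. Leave alone.
- paint_blue: loose blue-labelled dropper bottle with a black cap, same shape and size as the white one, standing in its hole of the rack. Origin under its centre, z up. Leave alone.
- paint_green: loose green-labelled dropper bottle with a black cap, same shape and size as the white one, standing in its hole of the rack. Origin under its centre, z up. Leave alone.
- knight_a: loose 28 mm scale figure on a round base 25 mm across, 37 mm to the helmet (48 mm with a polearm), origin under the base, z up; blue coat, sword and shield. Stands on the floor of the case under the glass (floor 8 mm above the table). Leave alone.
- knight_b: loose 28 mm scale figure on a round base 25 mm across, 37 mm to the helmet (48 mm with a polearm), origin under the base, z up; yellow coat, polearm. Stands on the floor of the case under the glass (floor 8 mm above the table). Leave alone.
- knight_c: loose 28 mm scale figure on a round base 25 mm across, 37 mm to the helmet (48 mm with a polearm), origin under the base, z up; white coat, sword and shield. Stands on the floor of the case under the glass (floor 8 mm above the table). Leave alone.
- holder: loose black painting handle shaped like a chess rook, 112 mm tall, foot 62 mm across, standing behind the case or rack. Origin under its foot, z up. Leave alone.
- water_cup: loose blue ceramic mug, 72 mm across, 85 mm tall, at the back of the mat. Origin under its foot, z up. Leave alone.
- primed_a: loose 28 mm scale figure on a round base 25 mm across, 37 mm to the helmet (48 mm with a polearm), origin under the base, z up; primed plain grey, at the back of the mat. Leave alone.
- primed_b: loose 28 mm scale figure on a round base 25 mm across, 37 mm to the helmet (48 mm with a polearm), origin under the base, z up; primed plain grey, at the back of the mat. Leave alone.
- primed_c: loose 28 mm scale figure on a round base 25 mm across, 37 mm to the helmet (48 mm with a polearm), origin under the base, z up; primed plain grey, at the back of the mat. Leave alone.
Things that resemble listed ones, but are neither listed nor needed, are in the scene too. What is shaped like the bottle but orange is not meant. Several things look just like the rack: the one meant starts nearest to the robot's base.

How it is judged:
By the outcome, as a careful person would: the job done as asked, in the order asked, and still so for the second after the job is handed in, while the arm keeps its last pose, push and grip.
It also fails if it takes over 64 s, if anything falls off the work surface, if the arm or the gripper's body presses on something with over 40 N, if the wrist force passes 120 N, or if a joint passes its speed limit or range.

## Working session

There is one attempt and no reset: what is moved stays moved. The work goes in short steps, Python scripts to look and compute and a tool call to move; the robot and the scene stay as the last step left them, time stands still between calls to the robot, and variables do not carry over. Pictures are saved under pics/ and viewed, at most 10 in all, crops included, and the job is handed in when it is done.

Besides the shell and the picture viewer there is one more tool, called by a JSON object that holds its "method" and its "body". step_arm: Moves the arm, as the interface text tells. Its arguments: {"type":"object","properties":{"steps":{"type":"array","items":{"type":"object","properties":{"x":{"type":"number","minimum":-1,"maximum":1},"y":{"type":"number","minimum":-1,"maximum":1},"z":{"type":"number","minimum":-1,"maximum":1},"rx":{"type":"number","minimum":-1,"maximum":1},"ry":{"type":"number","minimum":-1,"maximum":1},"rz":{"type":"number","minimum":-1,"maximum":1},"claw":{"type":"number"}}}},"squeeze":{"type":"number"}},"required":["steps"]}

```bash
mkdir -p pics; cat > h.py <<'E'
import numpy as np, cv2
from cell import robot, read_camera, camera_params, nets
from scipy.spatial.transform import Rotation as Ro
def cloud(cam,d):
    p=camera_params(cam);v,u=np.indices(d.shape)
    c=np.stack([(u-p['cx'])/p['fx']*d,(v-p['cy'])/p['fy']*d,d],-1)
    return (c-np.array(p['t']))@np.array(p['R'])  # R^T(c-t)
def ray(cam,px,z):
    p=camera_params(cam);R=np.array(p['R']);t=np.array(p['t'])
    d=R.T@np.array([(px[1]-p['cx'])/p['fx'],(px[0]-p['cy'])/p['fy'],1]);o=-R.T@t
    return o+d*(z-o[2])/d[2]
E
cat > a.py <<'E'
from h import *
np.set_printoptions(precision=4,suppress=True)
s=robot.observe();print({k:np.round(v,3) for k,v in s.items()})
for cam in ['top','side']:
    im,d=read_camera(cam);cv2.imwrite(f'pics/{cam}1.png',im);X=cloud(cam,d);np.save(f'{cam}X.npy',X)
    for q in ['bottle','case','glass_lid','rack','paint_yellow','paint_blue','paint_green']:
        for m in nets.masks_of(cam,q)[:4]:
            P=X[m['region']&(d>0)]
            print(cam,q,round(m['conf'],2),np.round(m['box']),P.min(0),P.max(0),np.median(P,0)) if len(P) else 0
    for q,z in [('bottle',.091),('lid_pull',.126),('lid_hinge',.075),('free_hole',.006),('rack',0),('case',0)]:
        for m in nets.landmark_of(cam,q)[:4]: print(cam,'L',q,round(m['conf'],2),np.round(m['pixel']),ray(cam,m['pixel'],z))
E
python3 a.py
```

```text
{'time': np.float64(0.0), 'qpos': array([ 1.039,  0.343,  1.525, -0.   ,  1.275, -0.146]), 'qvel': array([-0.001, -0.001,  0.003, -0.002, -0.001,  0.   ]), 'joint_efforts': array([ -0.   , -43.121, -24.424,   0.072,   0.055,  -0.   ]), 'tool_pos': array([0.197, 0.486, 0.226]), 'tool_rot': array([-3.14 , -0.   ,  2.756]), 'contact_force': array([ 0.829, -0.6  ,  0.55 ]), 'torque': array([-0.068,  0.004,  0.025]), 'grip_force': np.float64(0.0), 'opening': np.float64(0.092)}
top bottle 0.49 [391. 279. 404. 288.] [ 0.3947 -0.0884  0.0134] [ 0.4213 -0.0614  0.0969] [ 0.4072 -0.0712  0.0625]
top bottle 0.46 [430. 198. 451. 215.] [ 0.5905 -0.1808  0.0932] [ 0.6191 -0.1529  0.1874] [ 0.6017 -0.1619  0.1522]
top bottle 0.46 [284. 130. 322. 170.] [ 0.7309  0.1394 -0.0036] [0.8235 0.2357 0.0936] [0.7808 0.1776 0.0368]
top case 0.86 [387. 173. 509. 262.] [ 0.4641 -0.3819 -0.0038] [ 0.7233 -0.0413  0.1714] [ 0.5775 -0.1941  0.0915]
top glass_lid 0.48 [387. 169. 506. 260.] [ 0.4662 -0.3541  0.0595] [ 0.7039 -0.042   0.1373] [ 0.5795 -0.1993  0.0917]
top rack 0.85 [253. 209. 330. 234.] [ 0.5378  0.
[... 2268 characters left out ...]
 201. 327. 225.] [0.5546 0.1239 0.0283] [0.5837 0.1522 0.0953] [0.5656 0.132  0.0614]
side L bottle 0.8 [277. 398.] [ 0.6072 -0.1696  0.091 ]
side L bottle 0.6 [307. 301.] [ 0.3827 -0.139   0.091 ]
side L lid_pull 0.71 [296. 365.] [ 0.498  -0.1991  0.126 ]
side L lid_hinge 0.83 [273. 433.] [ 0.692  -0.1886  0.075 ]
side L lid_hinge 0.3 [236. 406.] [ 0.7135 -0.0614  0.075 ]
side L free_hole 0.89 [148. 243.] [0.5165 0.6761 0.006 ]
side L free_hole 0.59 [206. 306.] [0.5769 0.2499 0.006 ]
side L rack 0.89 [152. 248.] [0.5269 0.6476 0.    ]
side L rack 0.77 [213. 311.] [0.5777 0.2174 0.    ]
side L rack 0.16 [202. 372.] [0.7691 0.1734 0.    ]
side L case 0.72 [313. 393.] [ 0.5868 -0.1933  0.    ]
```

```bash
cat > b.py <<'E'
from h import *
np.set_printoptions(precision=4,suppress=True)
a=cv2.resize(cv2.imread('pics/top1.png')[110:310,70:530],None,fx=1.7,fy=1.7,interpolation=cv2.INTER_CUBIC)[:,:800]
b=cv2.resize(cv2.imread('pics/side1.png')[120:400,180:520],None,fx=.9,fy=.9)
b=cv2.copyMakeBorder(b,0,0,0,max(0,a.shape[1]-b.shape[1]),0) if b.shape[1]<a.shape[1] else b
cv2.imwrite('pics/view1.png',np.vstack([a,b])[:600])
X=np.concatenate([np.load(c+'X.npy').reshape(-1,3) for c in('top','side')])
def box(n,x0,x1,y0,y1,z0,z1):
    P=X[(X[:,0]>x0)&(X[:,0]<x1)&(X[:,1]>y0)&(X[:,1]<y1)&(X[:,2]>z0)&(X[:,2]<z1)]
    r=cv2.minAreaRect((P[:,:2]*1000).astype(np.float32)); print(n,len(P),P.mean(0),r)
box('lidtop',.44,.75,-.40,0,.085,.096)
box('racktop',.5,.65,.05,.37,.023,.033)
box('bar',.45,.56,-.30,-.1,.118,.14)
box('white',.57,.64,-.21,-.13,.1,.145)
box('cap',.57,.64,-.21,-.13,.155,.19)
for n,y in [('g',.138),('b',.188),('e',.238),('y',.288)]: box(n,.53,.61,y-.024,y+.024,.035,.06)
E
python3 b.py
```

```text
lidtop 19947 [ 0.5806 -0.2118  0.0914] ((616.2980346679688, -183.44725036621094), (289.5943908691406, 329.69073486328125), 4.303411960601807)
racktop 1846 [0.5691 0.2102 0.0281] ((572.7296142578125, 216.14414978027344), (222.29312133789062, 66.3366470336914), 88.34856414794922)
bar 467 [ 0.4875 -0.208   0.1298] ((488.20916748046875, -205.8480987548828), (10.800543785095215, 118.31380462646484), 4.135557651519775)
white 262 [ 0.598  -0.1729  0.1239] ((603.433837890625, -168.86573791503906), (32.42704391479492, 27.952472686767578), 78.17493438720703)
cap 184 [ 0.6031 -0.1697  0.1692] ((604.5989379882812, -168.7576446533203), (19.767059326171875, 20.868816375732422), 87.8211898803711)
g 96 [0.5655 0.1329 0.0475] ((571.2125854492188, 140.8900604248047), (37.03225326538086, 29.18193817138672), 46.541839599609375)
b 76 [0.5638 0.1837 0.0481] ((568.5325927734375, 185.78915405273438), (22.91170310974121, 34.96358871459961), 24.124847412109375)
e 3 [0.5743 0.2317 0.0356] ((575.4603271484375, 229.24295043945312), (70.07992553710938, 16.06451988220215), 30.47792625427246)
y 91 [0.569  0.2816 0.0482] ((570.5753784179688, 284.5780334472656), (22.216781616210938, 31.449405670166016), 44.40785217285156)
```

View pics/view1.png

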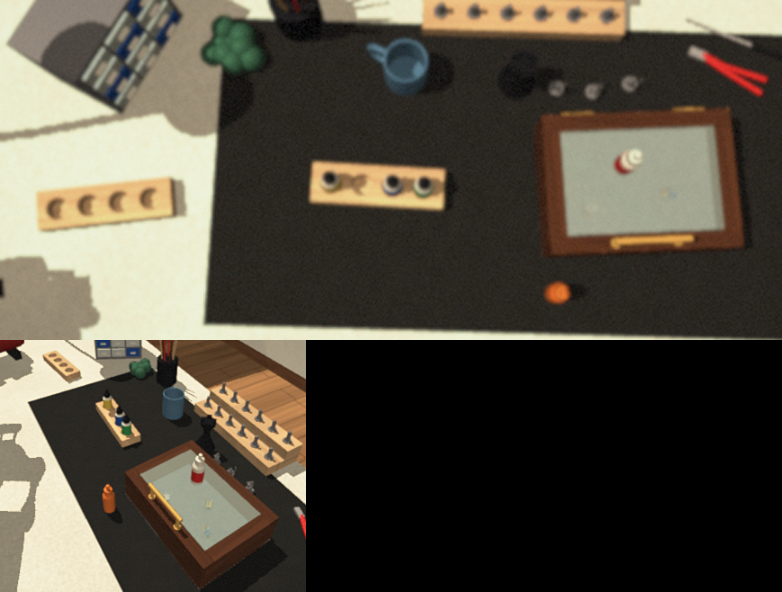

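The top view shows the target rack with yellow, an empty hole, blue and green from left to right. The white bottle is at (628,160) on the lid, the bar pull is at (652,241), and the orange look-alike is at (557,292). I'll look at the rack with the wrist camera on the way to the bottle.

```bash
cat >> h.py <<'E'
def go(xyz,yaw,tilt=0,axis=None):
    "print shift fractions to reach pose: tool down, yaw, then tilted by tilt about world axis"
    s=robot.observe();R=Ro.from_euler('xyz',s['tool_rot']);T=Ro.from_euler('xyz',[np.pi,0,yaw])
    if tilt: T=Ro.from_rotvec(np.array(axis)*tilt)*T
    d=R.inv().apply(np.array(xyz)-s['tool_pos'])/.75; r=(R.inv()*T).as_rotvec()/(np.pi/4)
    print('from',np.round(s['tool_pos'],4),'shift',np.round(d,4),'turn',np.round(r,4))
def wcloud():
    s=robot.observe();im,d=read_camera('wrist');p=camera_params('wrist')
    v,u=np.indices(d.shape);c=np.stack([(u-p['cx'])/p['fx']*d,(v-p['cy'])/p['fy']*d,d],-1)
    H=np.array(p['hand_eye']);t=c@H[:3,:3].T+H[:3,3]
    return im,d,t@Ro.from_euler('xyz',s['tool_rot']).as_matrix().T+s['tool_pos']
E
python3 -c "
from h import *
go([.52,.235,.33],1.542);p=camera_params('wrist');print(p)"
```

```text
from [0.1976 0.4864 0.2267] shift [-0.5245 -0.1488 -0.1377] turn [ 1.0000e-04 -0.0000e+00  1.5454e+00]
{'fx': 276.21707419873894, 'fy': 276.21707419873894, 'cx': 319.4144358164167, 'cy': 202.18197976574538, 'hand_eye': array([[-1.56368752e-03, -9.59541492e-01, -2.81562922e-01,
         7.63856468e-02],
       [ 9.99998549e-01, -1.31028313e-03, -1.08826198e-03,
        -1.23775732e-03],
       [ 6.75305381e-04, -2.81564216e-01,  9.59542149e-01,
        -1.57438348e-01],
       [ 0.00000000e+00,  0.00000000e+00,  0.00000000e+00,
         1.00000000e+00]])}
```

{"method": "step_arm", "body": {"steps": [{"x": -0.5245,"y": -0.1488,"z": -0.1377,"rz": 0.95,"claw": 1},{"x": -0.5245,"y": -0.1488,"z": -0.1377,"rz": 0.95},{"x": -0.5245,"y": -0.1488,"z": -0.1377,"rz": 0.95},{"x": -0.5245,"y": -0.1488,"z": -0.1377,"rz": 0.95},{"x": -0.5245,"y": -0.1488,"z": -0.1377,"rz": 0.95},{"x": -0.5245,"y": -0.1488,"z": -0.1377,"rz": 0.95},{"x": -0.5245,"y": -0.1488,"z": -0.1377,"rz": 0.95},{"x": -0.5245,"y": -0.1488,"z": -0.1377,"rz": 0.95},{"x": -0.5245,"y": -0.1488,"z": -0.1377,"rz": 0.95},{"x": -0.5245,"y": -0.1488,"z": -0.1377,"rz": 0.95},{"x": -0.5245,"y": -0.1488,"z": -0.1377,"rz": 0.95},{"x": -0.5245,"y": -0.1488,"z": -0.1377,"rz": 0.95}]}}

```text
$.steps[0]: bad value
```

{"method": "step_arm", "body": {"steps": [{"rz": 0.5954},{"rz": 0.5954},{"rz": 0.5954},{"rz": 0.5954},{"rz": 0.5954},{"rz": 0.5954}]}}

```text
$.steps[0]: bad value
```

```bash
cat > c.py <<'E'
from h import *
np.set_printoptions(precision=4,suppress=True)
im,d,X=wcloud();cv2.imwrite('pics/w1.png',im);np.save('w1.npy',X)
print(robot.observe()['tool_pos'],robot.observe()['tool_rot'])
def rect(n,M):
    P=X[M];print(n,len(P),cv2.minAreaRect((P[:,:2]*1000).astype(np.float32)),P.mean(0))
ok=(d>0)&(X[...,0]>.5)&(X[...,0]<.65)&(X[...,1]>.08)&(X[...,1]<.36)
Z=X[...,2];rect('top',ok&(abs(Z-.028)<.005))
for y in (.14,.19,.24,.29): rect(y,ok&(abs(X[...,1]-y)<.024)&(Z>.065)&(Z<.11))
rect('hole',ok&(abs(X[...,1]-.24)<.025)&(abs(X[...,0]-.571)<.022)&(Z<.02))
p=camera_params('wrist');s=robot.observe();R=Ro.from_euler('xyz',s['tool_rot']).as_matrix();H=np.array(p['hand_eye'])
for q in nets.landmark_of('wrist','free_hole'):
    v,u=q['pixel'];o=R@H[:3,3]+s['tool_pos'];r=R@H[:3,:3]@np.array([(u-p['cx'])/p['fx'],(v-p['cy'])/p['fy'],1])
    print(q, o+r*(.006-o[2])/r[2])
go([.6045,-.169,.28],1.542)
E
python3 c.py
```

```text
[0.1975 0.4865 0.2267] [3.1415 0.     2.7559]
top 0 ((0.0, 0.0), (0.0, 0.0), 0.0) [nan nan nan]
0.14 0 ((0.0, 0.0), (0.0, 0.0), 0.0) [nan nan nan]
0.19 0 ((0.0, 0.0), (0.0, 0.0), 0.0) [nan nan nan]
0.24 0 ((0.0, 0.0), (0.0, 0.0), 0.0) [nan nan nan]
0.29 0 ((0.0, 0.0), (0.0, 0.0), 0.0) [nan nan nan]
hole 0 ((0.0, 0.0), (0.0, 0.0), 0.0) [nan nan nan]
from [0.1976 0.4864 0.2267] shift [-0.8316 -0.6054 -0.071 ] turn [ 0.0001 -0.      1.5454]c.py:6: RuntimeWarning: Mean of empty slice.
  P=X[M];print(n,len(P),cv2.minAreaRect((P[:,:2]*1000).astype(np.float32)),P.mean(0))
  ret = um.true_divide(
```

View pics/w1.png

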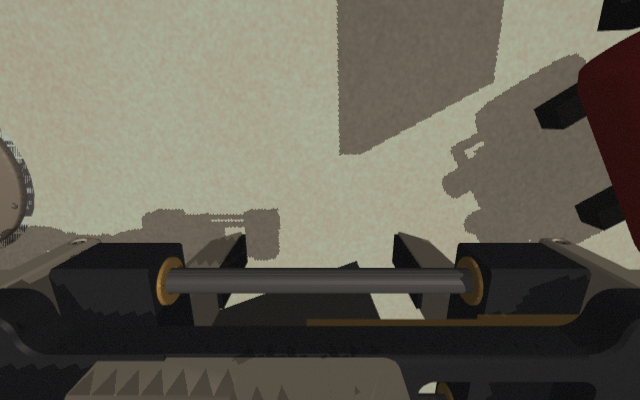

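The rows need every field, so nothing moved. The picture shows only the table, with the fingers at the bottom and image up along tool +x, so I'll view the rack from its -y side.

```bash
python3 -c "
from h import *
go([.57,.14,.33],1.542)"
```

```text
from [0.1976 0.4864 0.2267] shift [-0.6339 -0.241  -0.1377] turn [ 1.0000e-04 -0.0000e+00  1.5454e+00]
```

{"method": "step_arm", "body": {"steps": [{"x": -0.634,"y": -0.241,"z": -0.138,"rx": 0,"ry": 0,"rz": 0.95,"claw": 1},{"x": -0.634,"y": -0.241,"z": -0.138,"rx": 0,"ry": 0,"rz": 0.95,"claw": 1},{"x": -0.634,"y": -0.241,"z": -0.138,"rx": 0,"ry": 0,"rz": 0.95,"claw": 1},{"x": -0.634,"y": -0.241,"z": -0.138,"rx": 0,"ry": 0,"rz": 0.95,"claw": 1},{"x": -0.634,"y": -0.241,"z": -0.138,"rx": 0,"ry": 0,"rz": 0.95,"claw": 1},{"x": -0.634,"y": -0.241,"z": -0.138,"rx": 0,"ry": 0,"rz": 0.95,"claw": 1},{"x": -0.634,"y": -0.241,"z": -0.138,"rx": 0,"ry": 0,"rz": 0.95,"claw": 1},{"x": -0.634,"y": -0.241,"z": -0.138,"rx": 0,"ry": 0,"rz": 0.95,"claw": 1},{"x": -0.634,"y": -0.241,"z": -0.138,"rx": 0,"ry": 0,"rz": 0.95,"claw": 1},{"x": -0.634,"y": -0.241,"z": -0.138,"rx": 0,"ry": 0,"rz": 0.95,"claw": 1},{"x": -0.634,"y": -0.241,"z": -0.138,"rx": 0,"ry": 0,"rz": 0.95,"claw": 1},{"x": -0.634,"y": -0.241,"z": -0.138,"rx": 0,"ry": 0,"rz": 0.95,"claw": 1}]}}

```text
time: 2.5
tool_pos: [0.5575, 0.1511, 0.327]
tool_rot: [3.141, -0.0, 2.01]
contact_force: [0.4, 0.4, -0.5]
opening: 0.0918
grip_force: 0.0
```

```bash
python3 -c "
from h import *
go([.57,.14,.33],1.542)"
```

```text
from [0.5575 0.1511 0.327 ] shift [-0.0204  0.0088 -0.0041] turn [ 4.000e-04 -2.000e-04  5.952e-01]
```

{"method": "step_arm", "body": {"steps": [{"x": -0.02,"y": 0.009,"z": -0.004,"rx": 0,"ry": 0,"rz": 0.595,"claw": 1},{"x": -0.02,"y": 0.009,"z": -0.004,"rx": 0,"ry": 0,"rz": 0.595,"claw": 1},{"x": -0.02,"y": 0.009,"z": -0.004,"rx": 0,"ry": 0,"rz": 0.595,"claw": 1},{"x": -0.02,"y": 0.009,"z": -0.004,"rx": 0,"ry": 0,"rz": 0.595,"claw": 1},{"x": -0.02,"y": 0.009,"z": -0.004,"rx": 0,"ry": 0,"rz": 0.595,"claw": 1},{"x": -0.02,"y": 0.009,"z": -0.004,"rx": 0,"ry": 0,"rz": 0.595,"claw": 1},{"x": -0.02,"y": 0.009,"z": -0.004,"rx": 0,"ry": 0,"rz": 0.595,"claw": 1}]}}

```text
time: 3.08
tool_pos: [0.5688, 0.1422, 0.3294]
tool_rot: [3.142, -0.0, 1.545]
contact_force: [-1.5, -0.6, -0.4]
opening: 0.0916
grip_force: 0.0
```

```bash
sed -i 's/pics\/w1/pics\/w2/' c.py; python3 c.py
```

```text
[0.5688 0.1422 0.3295] [ 3.1415 -0.0001  1.5449]
top 4103 ((571.401123046875, 214.20565795898438), (214.92990112304688, 64.12914276123047), 88.26725006103516) [0.5716 0.2222 0.0275]
0.14 209 ((569.358154296875, 139.9635467529297), (24.831411361694336, 21.81088638305664), 25.151668548583984) [0.5692 0.1417 0.0816]
0.19 216 ((570.293212890625, 189.70620727539062), (24.347312927246094, 23.28814697265625), 49.70961380004883) [0.5706 0.1904 0.0818]
0.24 0 ((0.0, 0.0), (0.0, 0.0), 0.0) [nan nan nan]
0.29 275 ((572.8841552734375, 287.9153747558594), (22.72762107849121, 22.64797019958496), 39.1710205078125) [0.5735 0.2865 0.082 ]
hole 370 ((572.177978515625, 239.09693908691406), (33.29655838012695, 33.13668441772461), 76.84239959716797) [0.5722 0.2397 0.0061]
{'pixel': [109.4, 319.2], 'conf': 0.57} [0.5699 0.2354 0.006 ]
from [0.5688 0.1422 0.3295] shift [-0.4136  0.0586  0.0659] turn [ 0.0001 -0.0001  0.0031]c.py:6: RuntimeWarning: Mean of empty slice.
  P=X[M];print(n,len(P),cv2.minAreaRect((P[:,:2]*1000).astype(np.float32)),P.mean(0))
  ret = um.true_divide(
```

View pics/w2.png

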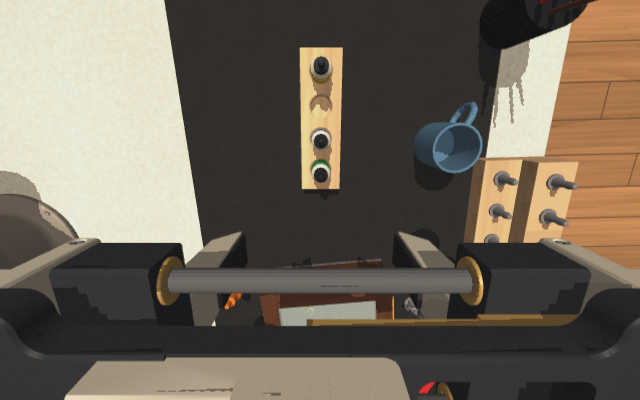

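The picture shows the empty hole at about (320,103), between yellow (320,67) and blue (320,139). The rack edges and the hole depth agree on the hole centre at (0.572, 0.239). Next I'll view the bottle and lid from the -y side.

{"method": "step_arm", "body": {"steps": [{"x": -0.54,"y": 0.03,"z": 0.02,"rx": 0,"ry": 0,"rz": 0,"claw": 1},{"x": -0.54,"y": 0.03,"z": 0.02,"rx": 0,"ry": 0,"rz": 0,"claw": 1},{"x": -0.54,"y": 0.03,"z": 0.02,"rx": 0,"ry": 0,"rz": 0,"claw": 1},{"x": -0.54,"y": 0.03,"z": 0.02,"rx": 0,"ry": 0,"rz": 0,"claw": 1},{"x": -0.54,"y": 0.03,"z": 0.02,"rx": 0,"ry": 0,"rz": 0,"claw": 1},{"x": -0.54,"y": 0.03,"z": 0.02,"rx": 0,"ry": 0,"rz": 0,"claw": 1},{"x": -0.54,"y": 0.03,"z": 0.02,"rx": 0,"ry": 0,"rz": 0,"claw": 1},{"x": -0.54,"y": 0.03,"z": 0.02,"rx": 0,"ry": 0,"rz": 0,"claw": 1},{"x": -0.54,"y": 0.03,"z": 0.02,"rx": 0,"ry": 0,"rz": 0,"claw": 1},{"x": -0.54,"y": 0.03,"z": 0.02,"rx": 0,"ry": 0,"rz": 0,"claw": 1},{"x": -0.54,"y": 0.03,"z": 0.02,"rx": 0,"ry": 0,"rz": 0,"claw": 1},{"x": -0.54,"y": 0.03,"z": 0.02,"rx": 0,"ry": 0,"rz": 0,"claw": 1}]}}

```text
time: 4.18
tool_pos: [0.5794, -0.265, 0.3135]
tool_rot: [-3.141, -0.001, 1.54]
contact_force: [-0.4, -0.3, -0.3]
opening: 0.0917
grip_force: 0.0
```

```bash
cat > d.py <<'E'
from h import *
np.set_printoptions(precision=4,suppress=True)
im,d,X=wcloud();cv2.imwrite('pics/w3.png',im);s=robot.observe()
def box(n,x0,x1,y0,y1,z0,z1):
    M=(d>0)&(X[...,0]>x0)&(X[...,0]<x1)&(X[...,1]>y0)&(X[...,1]<y1)&(X[...,2]>z0)&(X[...,2]<z1);P=X[M]
    if len(P): print(n,len(P),P.min(0),P.max(0),P.mean(0),cv2.minAreaRect((P[:,:2]*1000).astype(np.float32)))
box('lid',.44,.73,-.38,.01,.086,.096)
box('bar',.45,.54,-.30,-.1,.122,.14)
box('body',.57,.64,-.21,-.13,.1,.145)
box('cap',.57,.64,-.21,-.13,.155,.174)
box('noz',.57,.64,-.21,-.13,.176,.19)
go([.6045,-.169,.26],1.542)
E
python3 d.py
```

```text
lid 37185 [ 0.4633 -0.3573  0.0875] [ 0.7022 -0.0514  0.0956] [ 0.583  -0.1854  0.0906] ((582.5423583984375, -200.40696716308594), (220.2821502685547, 300.9418029785156), 3.996929168701172)
bar 837 [ 0.4782 -0.2649  0.1222] [ 0.4953 -0.1492  0.1329] [ 0.4874 -0.2039  0.1295] ((486.8610534667969, -206.95814514160156), (10.550580978393555, 116.22188568115234), 3.895507335662842)
body 50 [ 0.5889 -0.1852  0.1003] [ 0.6175 -0.1568  0.145 ] [ 0.5947 -0.178   0.1285] ((600.0756225585938, -172.9076385498047), (21.22393798828125, 27.885395050048828), 45.59132385253906)
cap 270 [ 0.5942 -0.1806  0.1558] [ 0.614  -0.1603  0.1739] [ 0.6037 -0.1709  0.1683] ((604.1317749023438, -170.4441680908203), (20.2618350982666, 19.79317283630371), 60.70174789428711)
noz 69 [ 0.5997 -0.1746  0.1761] [ 0.6077 -0.1662  0.1846] [ 0.6037 -0.1706  0.182 ] ((603.6468505859375, -170.42100524902344), (7.889260768890381, 8.497091293334961), 2.0058043003082275)
from [ 0.5797 -0.2635  0.314 ] shift [0.1269 0.0295 0.0721] turn [-0.0005 -0.0011  0.0002]
```

View pics/w3.png

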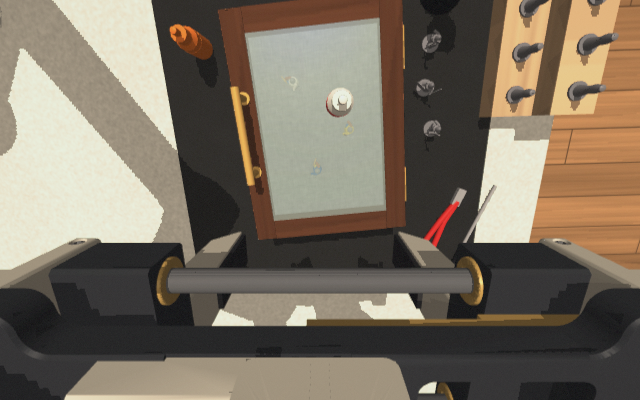

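The picture shows the white bottle at (340,101) on the glass, the bar from (237,88) to (250,185) and the orange decoy at upper left. The lid measures 220 x 301 mm at 4.0°, and the bar falls where the case geometry puts it. The bottle is at (0.6037, -0.1705).

{"method": "step_arm", "body": {"steps": [{"x": 0.125,"y": 0.0285,"z": 0.07,"rx": 0,"ry": 0,"rz": 0,"claw": 1},{"x": 0.125,"y": 0.0285,"z": 0.07,"rx": 0,"ry": 0,"rz": 0,"claw": 1},{"x": 0.125,"y": 0.0285,"z": 0.07,"rx": 0,"ry": 0,"rz": 0,"claw": 1},{"x": 0.125,"y": 0.0285,"z": 0.07,"rx": 0,"ry": 0,"rz": 0,"claw": 1},{"x": 0.125,"y": 0.0285,"z": 0.11,"rx": 0,"ry": 0,"rz": 0,"claw": 1},{"x": 0.125,"y": 0.0285,"z": 0.15,"rx": 0,"ry": 0,"rz": 0,"claw": 1},{"x": 0.125,"y": 0.0285,"z": 0.18,"rx": 0,"ry": 0,"rz": 0,"claw": 1},{"x": 0.125,"y": 0.0285,"z": 0.205,"rx": 0,"ry": 0,"rz": 0,"claw": 1},{"x": 0.125,"y": 0.0285,"z": 0.225,"rx": 0,"ry": 0,"rz": 0,"claw": 1},{"x": 0.125,"y": 0.0285,"z": 0.24,"rx": 0,"ry": 0,"rz": 0,"claw": 1},{"x": 0.125,"y": 0.0285,"z": 0.25,"rx": 0,"ry": 0,"rz": 0,"claw": 1},{"x": 0.125,"y": 0.0285,"z": 0.25,"rx": 0,"ry": 0,"rz": 0,"claw": 1}]}}

```text
time: 5.23
tool_pos: [0.6034, -0.1696, 0.126]
tool_rot: [-3.14, -0.001, 1.543]
contact_force: [-1.1, 0.1, -0.4]
opening: 0.0918
grip_force: 0.0
```

```bash
python3 -c "
from h import *
go([.6037,-.1705,.122],1.542)"
```

```text
from [ 0.6034 -0.1696  0.126 ] shift [-0.0012  0.0004  0.0053] turn [-0.0021 -0.0009  0.0018]
```

{"method": "step_arm", "body": {"steps": [{"x": -0.001,"y": 0,"z": 0.005,"rx": 0,"ry": 0,"rz": 0,"claw": 1},{"x": -0.001,"y": 0,"z": 0.005,"rx": 0,"ry": 0,"rz": 0,"claw": 1},{"x": -0.001,"y": 0,"z": 0.005,"rx": 0,"ry": 0,"rz": 0,"claw": -1},{"x": -0.001,"y": 0,"z": 0.005,"rx": 0,"ry": 0,"rz": 0,"claw": -1},{"x": -0.001,"y": 0,"z": 0.005,"rx": 0,"ry": 0,"rz": 0,"claw": -1},{"x": -0.001,"y": 0,"z": 0.005,"rx": 0,"ry": 0,"rz": 0,"claw": -1},{"x": -0.001,"y": 0,"z": 0.005,"rx": 0,"ry": 0,"rz": 0,"claw": -1},{"x": -0.001,"y": 0,"z": 0.005,"rx": 0,"ry": 0,"rz": 0,"claw": -1},{"x": -0.001,"y": 0,"z": 0.005,"rx": 0,"ry": 0,"rz": 0,"claw": -1},{"x": -0.001,"y": 0,"z": 0.005,"rx": 0,"ry": 0,"rz": 0,"claw": -1},{"x": -0.001,"y": 0,"z": 0.005,"rx": 0,"ry": 0,"rz": 0,"claw": -1},{"x": -0.001,"y": 0,"z": 0.005,"rx": 0,"ry": 0,"rz": 0,"claw": -1}], "squeeze": 15}}

```text
time: 6.23
tool_pos: [0.6039, -0.171, 0.1231]
tool_rot: [3.141, -0.0, 1.542]
contact_force: [-0.8, -0.9, -0.4]
opening: 0.0293
grip_force: 8.4
```

```bash
python3 -c "
from h import *
go([.572,.239,.20],1.542)"
```

```text
from [ 0.6039 -0.171   0.1231] shift [ 0.5453 -0.058  -0.1024] turn [ 0.0001 -0.0001  0.0005]
```

{"method": "step_arm", "body": {"steps": [{"x": 0,"y": 0,"z": -0.01,"rx": 0,"ry": 0,"rz": 0,"claw": -1},{"x": 0,"y": 0,"z": -0.03,"rx": 0,"ry": 0,"rz": 0,"claw": -1},{"x": 0,"y": 0,"z": -0.06,"rx": 0,"ry": 0,"rz": 0,"claw": -1},{"x": 0,"y": 0,"z": -0.09,"rx": 0,"ry": 0,"rz": 0,"claw": -1},{"x": 0.03,"y": -0.003,"z": -0.11,"rx": 0,"ry": 0,"rz": 0,"claw": -1},{"x": 0.07,"y": -0.007,"z": -0.12,"rx": 0,"ry": 0,"rz": 0,"claw": -1},{"x": 0.11,"y": -0.012,"z": -0.12,"rx": 0,"ry": 0,"rz": 0,"claw": -1},{"x": 0.15,"y": -0.016,"z": -0.12,"rx": 0,"ry": 0,"rz": 0,"claw": -1},{"x": 0.19,"y": -0.02,"z": -0.12,"rx": 0,"ry": 0,"rz": 0,"claw": -1},{"x": 0.23,"y": -0.024,"z": -0.12,"rx": 0,"ry": 0,"rz": 0,"claw": -1},{"x": 0.26,"y": -0.028,"z": -0.12,"rx": 0,"ry": 0,"rz": 0,"claw": -1},{"x": 0.28,"y": -0.03,"z": -0.12,"rx": 0,"ry": 0,"rz": 0,"claw": -1}]}}

```text
time: 7.23
tool_pos: [0.5868, 0.0421, 0.2139]
tool_rot: [3.141, -0.001, 1.544]
contact_force: [-0.1, 0.2, -1.4]
opening: 0.0296
grip_force: 15.0
```

```bash
python3 -c "
from h import *
go([.572,.239,.16],1.542)"
```

```text
from [0.5868 0.0421 0.2139] shift [ 0.2619 -0.0268  0.072 ] turn [ 0.0005 -0.0008  0.0028]
```

{"method": "step_arm", "body": {"steps": [{"x": 0.04,"y": -0.004,"z": 0,"rx": 0,"ry": 0,"rz": 0,"claw": -1},{"x": 0.08,"y": -0.008,"z": 0,"rx": 0,"ry": 0,"rz": 0,"claw": -1},{"x": 0.12,"y": -0.012,"z": 0,"rx": 0,"ry": 0,"rz": 0,"claw": -1},{"x": 0.16,"y": -0.016,"z": 0,"rx": 0,"ry": 0,"rz": 0,"claw": -1},{"x": 0.2,"y": -0.02,"z": 0,"rx": 0,"ry": 0,"rz": 0,"claw": -1},{"x": 0.23,"y": -0.024,"z": 0.02,"rx": 0,"ry": 0,"rz": 0,"claw": -1},{"x": 0.25,"y": -0.026,"z": 0.04,"rx": 0,"ry": 0,"rz": 0,"claw": -1},{"x": 0.262,"y": -0.027,"z": 0.06,"rx": 0,"ry": 0,"rz": 0,"claw": -1},{"x": 0.262,"y": -0.027,"z": 0.07,"rx": 0,"ry": 0,"rz": 0,"claw": -1},{"x": 0.262,"y": -0.027,"z": 0.072,"rx": 0,"ry": 0,"rz": 0,"claw": -1},{"x": 0.262,"y": -0.027,"z": 0.072,"rx": 0,"ry": 0,"rz": 0,"claw": -1}]}}

```text
time: 8.15
tool_pos: [0.5727, 0.2358, 0.1592]
tool_rot: [-3.141, 0.0, 1.542]
contact_force: [0.1, -0.6, 0.5]
opening: 0.0293
grip_force: 15.0
```

```bash
cat > e.py <<'E'
from h import *
np.set_printoptions(precision=4,suppress=True)
s=robot.observe();im,d=read_camera('side');X=cloud('side',d)
M=(d>0)&(abs(X[...,0]-.572)<.05)&(abs(X[...,1]-.239)<.05)&(X[...,2]>.1)&(X[...,2]<.22)
im2,d2,W=wcloud();cv2.imwrite('pics/w4.png',np.vstack([cv2.resize(im2[100:330,180:480],None,fx=1.5,fy=1.5),cv2.resize(im[160:260,250:400],None,fx=3,fy=3)[:250,:450]]))
go([.572,.239,.0375],1.542)
E
python3 e.py
```

```text
from [0.5734 0.2357 0.1603] shift [ 0.0042 -0.0023  0.1638] turn [ 0.0021 -0.0005 -0.001 ]
```

View pics/w4.png

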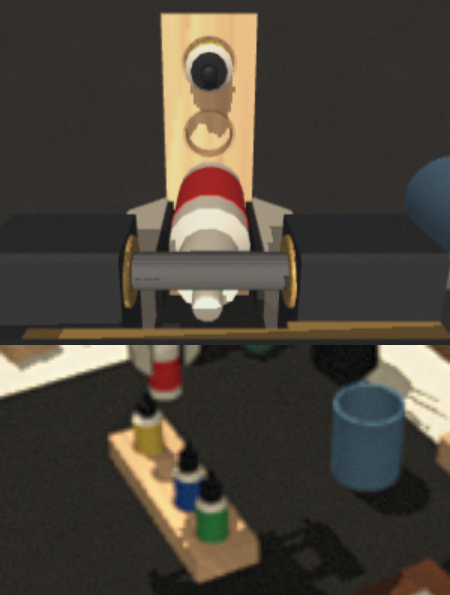

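The picture shows the bottle held upright between the pads, with the empty hole at (209,132) free below it. I'll lower in stages.

{"method": "step_arm", "body": {"steps": [{"x": 0.0042,"y": -0.0022,"z": 0,"rx": 0,"ry": 0,"rz": 0,"claw": -1},{"x": 0.0042,"y": -0.0022,"z": 0.03,"rx": 0,"ry": 0,"rz": 0,"claw": -1},{"x": 0.0042,"y": -0.0022,"z": 0.06,"rx": 0,"ry": 0,"rz": 0,"claw": -1},{"x": 0.0042,"y": -0.0022,"z": 0.085,"rx": 0,"ry": 0,"rz": 0,"claw": -1},{"x": 0.0042,"y": -0.0022,"z": 0.1,"rx": 0,"ry": 0,"rz": 0,"claw": -1},{"x": 0.0042,"y": -0.0022,"z": 0.11,"rx": 0,"ry": 0,"rz": 0,"claw": -1},{"x": 0.0042,"y": -0.0022,"z": 0.115,"rx": 0,"ry": 0,"rz": 0,"claw": -1},{"x": 0.0042,"y": -0.0022,"z": 0.115,"rx": 0,"ry": 0,"rz": 0,"claw": -1}]}}

```text
time: 8.92
tool_pos: [0.5713, 0.2397, 0.0729]
tool_rot: [3.142, -0.0, 1.542]
contact_force: [0.4, -0.1, -0.7]
opening: 0.0297
grip_force: 15.0
```

```bash
python3 -c "
from h import *
go([.572,.239,.038],1.542)"
```

```text
from [0.5713 0.2397 0.0729] shift [-0.0009  0.001   0.0466] turn [ 0.0001 -0.0001  0.0002]
```

{"method": "step_arm", "body": {"steps": [{"x": -0.0005,"y": 0.0007,"z": 0.008,"rx": 0,"ry": 0,"rz": 0,"claw": -1},{"x": -0.0005,"y": 0.0007,"z": 0.016,"rx": 0,"ry": 0,"rz": 0,"claw": -1},{"x": -0.0005,"y": 0.0007,"z": 0.023,"rx": 0,"ry": 0,"rz": 0,"claw": -1},{"x": -0.0005,"y": 0.0007,"z": 0.03,"rx": 0,"ry": 0,"rz": 0,"claw": -1},{"x": -0.0005,"y": 0.0007,"z": 0.037,"rx": 0,"ry": 0,"rz": 0,"claw": -1},{"x": -0.0005,"y": 0.0007,"z": 0.042,"rx": 0,"ry": 0,"rz": 0,"claw": -1},{"x": -0.0005,"y": 0.0007,"z": 0.045,"rx": 0,"ry": 0,"rz": 0,"claw": -1},{"x": -0.0005,"y": 0.0007,"z": 0.045,"rx": 0,"ry": 0,"rz": 0,"claw": -1}]}}

```text
time: 9.58
tool_pos: [0.5713, 0.2392, 0.0385]
tool_rot: [-3.141, 0.0, 1.542]
contact_force: [-1.0, -0.1, -0.3]
opening: 0.0294
grip_force: 15.0
```

{"method": "step_arm", "body": {"steps": [{"x": 0,"y": 0,"z": 0.0007,"rx": 0,"ry": 0,"rz": 0,"claw": -1},{"x": 0,"y": 0,"z": 0.0007,"rx": 0,"ry": 0,"rz": 0,"claw": 0.5},{"x": 0,"y": 0,"z": 0.0007,"rx": 0,"ry": 0,"rz": 0,"claw": 0.5},{"x": 0,"y": 0,"z": 0.0007,"rx": 0,"ry": 0,"rz": 0,"claw": 0.5},{"x": 0,"y": 0,"z": 0.0007,"rx": 0,"ry": 0,"rz": 0,"claw": 0.5},{"x": 0,"y": 0,"z": 0.0007,"rx": 0,"ry": 0,"rz": 0,"claw": 0.5},{"x": 0,"y": 0,"z": 0.0007,"rx": 0,"ry": 0,"rz": 0,"claw": 0.5},{"x": 0,"y": 0,"z": 0.0007,"rx": 0,"ry": 0,"rz": 0,"claw": 0.5},{"x": 0,"y": 0,"z": 0.0007,"rx": 0,"ry": 0,"rz": 0,"claw": 0.5}]}}

```text
time: 10.33
tool_pos: [0.5716, 0.2393, 0.0387]
tool_rot: [3.141, -0.0, 1.542]
contact_force: [-0.4, -0.1, 0.4]
opening: 0.0688
grip_force: 0.0
```

{"method": "step_arm", "body": {"steps": [{"x": 0,"y": 0,"z": -0.01,"rx": 0,"ry": 0,"rz": 0,"claw": 0.5},{"x": 0,"y": 0,"z": -0.04,"rx": 0,"ry": 0,"rz": 0,"claw": 0.5},{"x": 0,"y": 0,"z": -0.08,"rx": 0,"ry": 0,"rz": 0,"claw": 0.5},{"x": 0,"y": 0,"z": -0.12,"rx": 0,"ry": 0,"rz": 0,"claw": 0.5},{"x": 0,"y": 0,"z": -0.16,"rx": 0,"ry": 0,"rz": 0,"claw": 0.5},{"x": 0,"y": 0,"z": -0.2,"rx": 0,"ry": 0,"rz": 0,"claw": 0.5},{"x": -0.04,"y": 0,"z": -0.24,"rx": 0,"ry": 0,"rz": 0,"claw": 0.5},{"x": -0.09,"y": 0,"z": -0.26,"rx": 0,"ry": 0,"rz": 0,"claw": 0.5},{"x": -0.13,"y": 0,"z": -0.26,"rx": 0,"ry": 0,"rz": 0,"claw": 0.5},{"x": -0.13,"y": 0,"z": -0.26,"rx": 0,"ry": 0,"rz": 0,"claw": 0.5}]}}

```text
time: 11.17
tool_pos: [0.5694, 0.1372, 0.236]
tool_rot: [3.138, 0.002, 1.538]
contact_force: [1.0, 0.8, -1.5]
opening: 0.0688
grip_force: 0.0
```

```bash
cat > f.py <<'E'
from h import *
np.set_printoptions(precision=4,suppress=True)
im,d,X=wcloud();cv2.imwrite('pics/w5.png',im[0:330,150:490]);ims,_=read_camera('side');cv2.imwrite('pics/s5.png',ims)
for y,x in ((.1395,.569),(.1895,.570),(.239,.572),(.2885,.573)):
  for z0,z1 in ((.065,.086),(.09,.11)):
    P=X[(d>0)&(abs(X[...,0]-x)<.024)&(abs(X[...,1]-y)<.024)&(X[...,2]>z0)&(X[...,2]<z1)]
    if len(P): print(y,len(P),P.max(0),cv2.minAreaRect((P[:,:2]*1000).astype(np.float32))[:2])
go([.487,-.207,.20],1.6405)
E
python3 f.py
```

```text
0.1395 271 [0.582  0.1519 0.0854] ((568.6959838867188, 140.39492797851562), (21.65616226196289, 21.89561653137207))
0.1395 56 [0.5731 0.1437 0.099 ] ((569.1687622070312, 139.38430786132812), (8.59093189239502, 7.834785461425781))
0.1895 300 [0.5831 0.2018 0.0855] ((570.7030639648438, 190.18460083007812), (24.643333435058594, 23.0615177154541))
0.1895 58 [0.5747 0.1936 0.0987] ((570.8833618164062, 189.53424072265625), (8.080638885498047, 7.4376654624938965))
0.239 334 [0.5844 0.2519 0.0857] ((572.044921875, 239.8798828125), (23.98650360107422, 24.33502960205078))
0.239 65 [0.5752 0.2436 0.0992] ((571.5533447265625, 239.76722717285156), (7.799973487854004, 7.063912391662598))
0.2885 419 [0.5865 0.299  0.0857] ((574.00341796875, 287.57891845703125), (23.498348236083984, 23.049896240234375))
0.2885 90 [0.5776 0.2929 0.0993] ((573.7631225585938, 288.7557067871094), (8.225985527038574, 7.7568888664245605))
from [0.5688 0.141  0.2344] shift [-0.4672 -0.0948  0.0455] turn [ 0.0009 -0.0007 -0.1279]
```

View pics/w5.png

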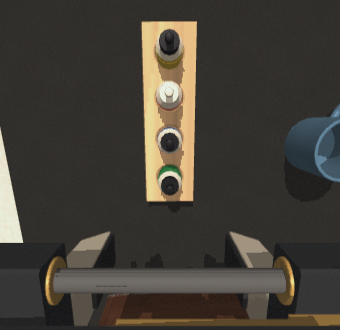

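The picture shows the white bottle at (168,95), seated at the same height as its three untouched neighbours. Next is the lid's bar.

{"method": "step_arm", "body": {"steps": [{"x": -0.467,"y": -0.095,"z": 0.045,"rx": 0,"ry": 0,"rz": -0.128,"claw": 0.2},{"x": -0.467,"y": -0.095,"z": 0.045,"rx": 0,"ry": 0,"rz": -0.128,"claw": 0.2},{"x": -0.467,"y": -0.095,"z": 0.045,"rx": 0,"ry": 0,"rz": -0.128,"claw": 0.2},{"x": -0.467,"y": -0.095,"z": 0.045,"rx": 0,"ry": 0,"rz": -0.128,"claw": 0.2},{"x": -0.467,"y": -0.095,"z": 0.045,"rx": 0,"ry": 0,"rz": -0.128,"claw": 0.2},{"x": -0.467,"y": -0.095,"z": 0.045,"rx": 0,"ry": 0,"rz": -0.128,"claw": 0.2},{"x": -0.467,"y": -0.095,"z": 0.045,"rx": 0,"ry": 0,"rz": -0.128,"claw": 0.2},{"x": -0.467,"y": -0.095,"z": 0.045,"rx": 0,"ry": 0,"rz": -0.128,"claw": 0.2},{"x": -0.467,"y": -0.095,"z": 0.045,"rx": 0,"ry": 0,"rz": -0.128,"claw": 0.2},{"x": -0.467,"y": -0.095,"z": 0.045,"rx": 0,"ry": 0,"rz": -0.128,"claw": 0.2},{"x": -0.467,"y": -0.095,"z": 0.045,"rx": 0,"ry": 0,"rz": -0.128,"claw": 0.2},{"x": -0.467,"y": -0.095,"z": 0.045,"rx": 0,"ry": 0,"rz": -0.128,"claw": 0.2}]}}

```text
time: 12.27
tool_pos: [0.4881, -0.2048, 0.1996]
tool_rot: [-3.141, -0.001, 1.644]
contact_force: [-0.4, 1.0, 0.4]
opening: 0.0551
grip_force: 0.0
```

```bash
python3 -c "
from h import *
go([.487,-.207,.11],1.6406)"
```

```text
from [ 0.4881 -0.2048  0.1996] shift [-0.0029 -0.0017  0.1195] turn [-0.0003 -0.0015  0.004 ]
```

{"method": "step_arm", "body": {"steps": [{"x": -0.003,"y": -0.0017,"z": 0.03,"rx": 0,"ry": 0,"rz": 0,"claw": 0.2},{"x": -0.003,"y": -0.0017,"z": 0.06,"rx": 0,"ry": 0,"rz": 0,"claw": 0.2},{"x": -0.003,"y": -0.0017,"z": 0.085,"rx": 0,"ry": 0,"rz": 0,"claw": 0.2},{"x": -0.003,"y": -0.0017,"z": 0.105,"rx": 0,"ry": 0,"rz": 0,"claw": 0.2},{"x": -0.003,"y": -0.0017,"z": 0.115,"rx": 0,"ry": 0,"rz": 0,"claw": 0.2},{"x": -0.003,"y": -0.0017,"z": 0.119,"rx": 0,"ry": 0,"rz": 0,"claw": 0.2},{"x": -0.003,"y": -0.0017,"z": 0.119,"rx": 0,"ry": 0,"rz": 0,"claw": 0.2}]}}

```text
time: 12.85
tool_pos: [0.4869, -0.2074, 0.1105]
tool_rot: [-3.141, -0.001, 1.645]
contact_force: [0.5, -0.1, 0.2]
opening: 0.0551
grip_force: 0.0
```

{"method": "step_arm", "body": {"steps": [{"x": 0,"y": 0,"z": 0,"rx": 0,"ry": 0,"rz": 0,"claw": -1},{"x": 0,"y": 0,"z": 0,"rx": 0,"ry": 0,"rz": 0,"claw": -1},{"x": 0,"y": 0,"z": 0,"rx": 0,"ry": 0,"rz": 0,"claw": -1},{"x": 0,"y": 0,"z": 0,"rx": 0,"ry": 0,"rz": 0,"claw": -1},{"x": 0,"y": 0,"z": 0,"rx": 0,"ry": 0,"rz": 0,"claw": -1},{"x": 0,"y": 0,"z": 0,"rx": 0,"ry": 0,"rz": 0,"claw": -1},{"x": 0,"y": 0,"z": 0,"rx": 0,"ry": 0,"rz": 0,"claw": -1},{"x": 0,"y": 0,"z": 0,"rx": 0,"ry": 0,"rz": 0,"claw": -1},{"x": 0,"y": 0,"z": 0,"rx": 0,"ry": 0,"rz": 0,"claw": -1},{"x": 0,"y": 0,"z": 0,"rx": 0,"ry": 0,"rz": 0,"claw": -1},{"x": 0,"y": 0,"z": 0,"rx": 0,"ry": 0,"rz": 0,"claw": -1}], "squeeze": 40}}

```text
time: 13.77
tool_pos: [0.4877, -0.2086, 0.1108]
tool_rot: [3.139, 0.0, 1.643]
contact_force: [5.0, 1.5, -2.7]
opening: 0.0089
grip_force: 40.0
```

```bash
cat > arc.py <<'E'
from h import *
import sys,json
k=25/55;ax=np.array([-.0698,.9976,0]);g=np.array([0,0,.015])
H=np.array([.6923,-.1927,.075]);B0=np.array([.4867,-.2071,.126])-H
R0=Ro.from_euler('xyz',[np.pi,0,1.6406])
def pose(a):
    a=np.radians(a);R=Ro.from_rotvec(ax*a*k)*R0
    return H+Ro.from_rotvec(ax*a).apply(B0)+R.apply(g),R
def rows(a0,L):
    p0,r0=pose(a0)
    for a in L:
        p,r=pose(a);d=r0.inv().apply(p-p0)/.75;t=(r0.inv()*r).as_rotvec()/(np.pi/4)
        print(a,dict(zip(['x','y','z','rx','ry','rz'],np.round(np.r_[d,t],4).tolist()),claw=-1))
rows(0,[1,2,4,6,8,10,12,14,16,18,19,20]);rows(20,[21,23,25,28,31,34,37,40,43,45,46,46]);rows(46,[47,49,51,53,54,55,55,55])
print(pose(55)[0])
E
python3 arc.py
```

```text
1 {'x': 0.0, 'y': 0.0011, 'z': -0.0048, 'rx': 0.0101, 'ry': -0.0, 'rz': -0.0, 'claw': -1}
2 {'x': 0.0, 'y': 0.0022, 'z': -0.0096, 'rx': 0.0202, 'ry': -0.0, 'rz': -0.0, 'claw': -1}
4 {'x': 0.0, 'y': 0.0048, 'z': -0.019, 'rx': 0.0404, 'ry': -0.0, 'rz': -0.0, 'claw': -1}
6 {'x': 0.0, 'y': 0.0077, 'z': -0.0284, 'rx': 0.0606, 'ry': -0.0, 'rz': -0.0, 'claw': -1}
8 {'x': 0.0, 'y': 0.0109, 'z': -0.0376, 'rx': 0.0808, 'ry': -0.0, 'rz': 0.0, 'claw': -1}
10 {'x': 0.0, 'y': 0.0144, 'z': -0.0468, 'rx': 0.101, 'ry': -0.0, 'rz': -0.0, 'claw': -1}
12 {'x': 0.0, 'y': 0.0182, 'z': -0.0557, 'rx': 0.1212, 'ry': -0.0, 'rz': 0.0, 'claw': -1}
14 {'x': 0.0, 'y': 0.0224, 'z': -0.0646, 'rx': 0.1414, 'ry': -0.0, 'rz': -0.0, 'claw': -1}
16 {'x': 0.0, 'y': 0.0269, 'z': -0.0733, 'rx': 0.1616, 'ry': -0.0, 'rz': -0.0, 'claw': -1}
18 {'x': 0.0, 'y': 0.0316, 'z': -0.0818, 'rx': 0.1818, 'ry': -0.0, 'rz': -0.0, 'claw': -1}
19 {'x': 0.0, 'y': 0.0341, 'z': -0.086, 'rx': 0.1919, 'ry': -0.0, 'rz': -0.0, 'claw': -1}
20 {'x': 0.0, 'y': 0.0367, 'z': -0.0901, 'rx': 0.202, 'ry': -0.0, 'rz': -0.0, 'claw': -1}
21 {'x': 0.0, 'y': 
[... 1116 characters left out ...]
': -0.0, 'rz': 0.0, 'claw': -1}
49 {'x': 0.0, 'y': 0.0091, 'z': -0.0113, 'rx': 0.0303, 'ry': -0.0, 'rz': 0.0, 'claw': -1}
51 {'x': 0.0, 'y': 0.0156, 'z': -0.0185, 'rx': 0.0505, 'ry': -0.0, 'rz': 0.0, 'claw': -1}
53 {'x': 0.0, 'y': 0.0222, 'z': -0.0255, 'rx': 0.0707, 'ry': -0.0, 'rz': 0.0, 'claw': -1}
54 {'x': 0.0, 'y': 0.0257, 'z': -0.0289, 'rx': 0.0808, 'ry': -0.0, 'rz': -0.0, 'claw': -1}
55 {'x': 0.0, 'y': 0.0291, 'z': -0.0323, 'rx': 0.0909, 'ry': -0.0, 'rz': 0.0, 'claw': -1}
55 {'x': 0.0, 'y': 0.0291, 'z': -0.0323, 'rx': 0.0909, 'ry': -0.0, 'rz': 0.0, 'claw': -1}
55 {'x': 0.0, 'y': 0.0291, 'z': -0.0323, 'rx': 0.0909, 'ry': -0.0, 'rz': 0.0, 'claw': -1}
[ 0.60973132 -0.19849175  0.25949098]
```

{"method": "step_arm", "body": {"steps": [{"x": 0,"y": 0.0011,"z": -0.0048,"rx": 0.0101,"ry": 0,"rz": 0,"claw": -1},{"x": 0,"y": 0.0022,"z": -0.0096,"rx": 0.0202,"ry": 0,"rz": 0,"claw": -1},{"x": 0,"y": 0.0048,"z": -0.019,"rx": 0.0404,"ry": 0,"rz": 0,"claw": -1},{"x": 0,"y": 0.0077,"z": -0.0284,"rx": 0.0606,"ry": 0,"rz": 0,"claw": -1},{"x": 0,"y": 0.0109,"z": -0.0376,"rx": 0.0808,"ry": 0,"rz": 0,"claw": -1},{"x": 0,"y": 0.0144,"z": -0.0468,"rx": 0.101,"ry": 0,"rz": 0,"claw": -1},{"x": 0,"y": 0.0182,"z": -0.0557,"rx": 0.1212,"ry": 0,"rz": 0,"claw": -1},{"x": 0,"y": 0.0224,"z": -0.0646,"rx": 0.1414,"ry": 0,"rz": 0,"claw": -1},{"x": 0,"y": 0.0269,"z": -0.0733,"rx": 0.1616,"ry": 0,"rz": 0,"claw": -1},{"x": 0,"y": 0.0316,"z": -0.0818,"rx": 0.1818,"ry": 0,"rz": 0,"claw": -1},{"x": 0,"y": 0.0341,"z": -0.086,"rx": 0.1919,"ry": 0,"rz": 0,"claw": -1},{"x": 0,"y": 0.0367,"z": -0.0901,"rx": 0.202,"ry": 0,"rz": 0,"claw": -1}]}}

```text
time: 14.77
tool_pos: [0.5142, -0.2067, 0.1775]
tool_rot: [-2.982, -0.0, 1.643]
contact_force: [3.7, -2.2, -7.7]
opening: 0.0089
grip_force: 40.0
```

```bash
python3 -c "
from arc import *
print('----');s=robot.observe();print(pose(20)[0],pose(20)[1].as_euler('xyz'),s['tool_pos'],s['tool_rot'],s['contact_force'],s['torque'],s['qpos'])" | sed -n '/----/,$p'
```

```text
----
[ 0.51413702 -0.20518029  0.17860675] [-2.98292019e+00  7.96480749e-06  1.64060063e+00] [ 0.514224   -0.20672652  0.17749347] [-2.98220054e+00 -9.42789698e-05  1.64300001e+00] [ 3.65231022 -2.16136697 -7.68284119] [-0.50389346 -0.57465228 -0.00068553] [-0.47302327  0.5223849   1.3872922  -0.08403133  1.36924984 -0.52273811]
```

Tracking is good and the forces are low, so I'll continue.

{"method": "step_arm", "body": {"steps": [{"x": 0,"y": 0.002,"z": -0.0045,"rx": 0.0101,"ry": 0,"rz": 0,"claw": -1},{"x": 0,"y": 0.0061,"z": -0.0133,"rx": 0.0303,"ry": 0,"rz": 0,"claw": -1},{"x": 0,"y": 0.0105,"z": -0.022,"rx": 0.0505,"ry": 0,"rz": 0,"claw": -1},{"x": 0,"y": 0.0178,"z": -0.0346,"rx": 0.0808,"ry": 0,"rz": 0,"claw": -1},{"x": 0,"y": 0.0256,"z": -0.0469,"rx": 0.1111,"ry": 0,"rz": 0,"claw": -1},{"x": 0,"y": 0.0342,"z": -0.0588,"rx": 0.1414,"ry": 0,"rz": 0,"claw": -1},{"x": 0,"y": 0.0433,"z": -0.0701,"rx": 0.1717,"ry": 0,"rz": 0,"claw": -1},{"x": 0,"y": 0.053,"z": -0.081,"rx": 0.202,"ry": 0,"rz": 0,"claw": -1},{"x": 0,"y": 0.0632,"z": -0.0913,"rx": 0.2323,"ry": 0,"rz": 0,"claw": -1},{"x": 0,"y": 0.0703,"z": -0.0979,"rx": 0.2525,"ry": 0,"rz": 0,"claw": -1},{"x": 0,"y": 0.074,"z": -0.1011,"rx": 0.2626,"ry": 0,"rz": 0,"claw": -1},{"x": 0,"y": 0.074,"z": -0.1011,"rx": 0.2626,"ry": 0,"rz": 0,"claw": -1}]}}

```text
time: 15.77
tool_pos: [0.5801, -0.2022, 0.2448]
tool_rot: [-2.774, 0.001, 1.642]
contact_force: [-4.5, -2.8, 2.2]
opening: 0.0085
grip_force: 40.0
```

{"method": "step_arm", "body": {"steps": [{"x": 0,"y": 0.003,"z": -0.0038,"rx": 0.0101,"ry": 0,"rz": 0,"claw": -1},{"x": 0,"y": 0.0091,"z": -0.0113,"rx": 0.0303,"ry": 0,"rz": 0,"claw": -1},{"x": 0,"y": 0.0156,"z": -0.0185,"rx": 0.0505,"ry": 0,"rz": 0,"claw": -1},{"x": 0,"y": 0.0222,"z": -0.0255,"rx": 0.0707,"ry": 0,"rz": 0,"claw": -1},{"x": 0,"y": 0.0257,"z": -0.0289,"rx": 0.0808,"ry": 0,"rz": 0,"claw": -1},{"x": 0,"y": 0.0291,"z": -0.0323,"rx": 0.0909,"ry": 0,"rz": 0,"claw": -1},{"x": 0,"y": 0.0291,"z": -0.0323,"rx": 0.0909,"ry": 0,"rz": 0,"claw": -1},{"x": 0,"y": 0.0291,"z": -0.0323,"rx": 0.0909,"ry": 0,"rz": 0,"claw": -1}]}}

```text
time: 16.43
tool_pos: [0.6088, -0.2002, 0.2601]
tool_rot: [-2.705, 0.001, 1.642]
contact_force: [-4.7, -2.7, 3.7]
opening: 0.0088
grip_force: 40.0
```

```bash
cat > g.py <<'E'
from h import *
np.set_printoptions(precision=4,suppress=True)
s=robot.observe();print(s['tool_pos'],s['contact_force'],s['grip_force'],s['opening'])
H=np.array([.6923,-.1927,.075]);cx=np.array([.9976,.0698,0]);cy=np.array([-.0698,.9976,0])
b=s['tool_pos']-Ro.from_euler('xyz',s['tool_rot']).apply([0,0,.015])-H
print('bar r',np.hypot(b@cx,b[2]),'angle',np.degrees(np.arctan2(b[2],-(b@cx))-np.arctan2(.051,.206)))
for cam in ('top','side'):
    im,d=read_camera(cam);X=cloud(cam,d)-H;cv2.imwrite(f'pics/{cam}9.png',im)
    u,v,w=X@cx,X@cy,X[...,2]
    a=np.degrees(np.arctan2(w,-u));M=(d>0)&(abs(v)<.145)&(w>.02)&(np.hypot(u,w)<.225)&(u<0.02)
    P=np.stack([u[M],w[M]],1)
    best=max(np.arange(30,80,.25),key=lambda q:(abs(P@[np.sin(np.radians(q)),np.cos(np.radians(q))]-.016)<.002).sum())
    print(cam,len(P),'lid angle by top plane 16mm off hinge',best)
a=cv2.imread('pics/side9.png')[130:400,200:520];cv2.imwrite('pics/s9.png',cv2.resize(a,None,fx=2,fy=2))
E
python3 g.py
```

```text
[ 0.6088 -0.2002  0.2601] [-4.6712 -2.7059  3.7044] 40.00183045864105 0.008759318805774631
bar r 0.21324573860573484 angle 54.78467465304885
top 2090 lid angle by top plane 16mm off hinge 55.0
side 2117 lid angle by top plane 16mm off hinge 51.25
```

View pics/s9.png

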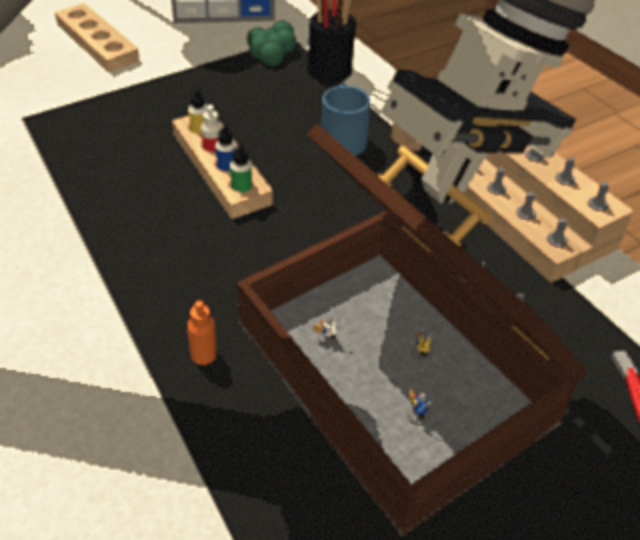

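The picture shows the lid open and held at the bar, with the knights standing and all four bottles in the rack. The bar geometry gives 54.8° and the top camera 55.0°. The side camera sees the lid's underside, so its fit to the top plane doesn't count.

```bash
python3 -c "
from cell import robot
print(robot.hand_in())"
```

```text
the job is handed in; nothing more can be done
None
```

The white bottle stands released in the rack's empty hole, and the fingers are still holding the lid open at about 55° (54.8° from the bar, 55.0° by the top camera); the job is handed in.

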